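# Reline the feed chute of a batch weigher

### The arm

A 7-joint arm with a two-finger parallel gripper is mounted at the origin on the work surface. World frame = base frame: x ahead of the robot, y to its left, z up, the work surface at z = 0. Lengths are in m, angles in rad, forces in N, time in s.
With the tool pointing down it reaches from about 0.4 to 0.85 m from the base axis. Payload 10.4 kg.
Tool frame: the origin (TCP) lies midway between the tips of the shut fingers; the grasp point (between the pads) lies 19 mm behind it (manip.hold_point_z is the distance from the TCP to the grasp point, in m); z points along the fingers, y is the line along which they close (so a half turn about z gives the same grasp; the last joint's range is limited). The gripper opens to 85 mm and grips with 20 to 120 N. Pads are 22 mm wide; open, the fingers measure 114 mm over their backs; the gripper's body (76 mm by 85 mm) begins 54 mm behind the grasp point. The pads swing forward as they close: fully open they stand 13 mm farther back than shut.
Start: joints at [-1.259, 0.332, -0.065, 1.46, 0.022, 1.35, -0.088], TCP at [0.205, 0.59, 0.231] pointing down, gripper open.
Joint ranges: [-2.6, 2.6], [-0.5, 2.12], [-1.47, 1.34], [0.16, 2.42], [-1.27, 4.41], [0.06, 2.06], [-2.6, 2.6]. Speed limits (rad/s): [2.22, 2.22, 2.79, 2.79, 3.14, 3.14, 3.14].

### API

Orientations are given as a unit quaternion [x, y, z, w].
In Python, from workcell import manip, eyes, job gives the robot as it stands.
- The arm moves only by the shell command python3 -m crank 'ROWS' [FORCE]. ROWS is JSON, a list that holds one entry, the list of rows, each a list of 7 numbers: the finger opening in cm, from 0 to 8.54, then the shift along the world's x, y, z in cm, then the turn, a rotation vector about the world's x, y, z in degrees. In form: [[[hand, x, y, z, ax, ay, az], ...]]. A call has 1 to 20 rows; each row shifts and turns the commanded pose from where the row before left it; what a row does not reach is not made up. A row lasts 1/8 s, in which the tool goes at most 62.5 mm and 10.7 degrees, less where a joint would pass 70% of its speed; a pose out of reach is approached as far as the arm can. A call with a gripper value outside its range is refused whole. The fingers move at their own pace and stop on an object; FORCE is the grip in N (left out, the last holds). Time passes only in rows, so rows that do not move let the fingers close. It gives the time, the measured TCP pose, the force, the opening and the grip force at its end, in the units of the state.
- manip.get_obs(): the state, without advancing time (a new reading comes with each control period).
- eyes.camera(name): name is "scene" or "side" or "wrist"; returns (picture, depth): 420x560x3 uint8, red, green, blue; 420x560 float32, m along the optical axis (not along the pixel's ray), 0 where there is no reading.
- eyes.camera_params(name): a dict with "fx", "fy", "cx", "cy" (pixels), "dist" ([k1, k2, p1, p2, k3] as OpenCV has them; the pictures are not rectified), "world_from_camera" (4x4, takes a point from camera to world coordinates); the wrist camera has in their place "hand_eye" (4x4, takes a point from camera to tool coordinates, whose origin is the TCP and whose axes are the flange's). Camera axes: x right, y down, z forward; pixel columns grow to the right and rows downward; lengths in m; the calibration is good to about 2 mm. A picture is of the moment at which its call begins: read the wrist's pose just before it. camera_params takes no time and is no camera call.
- job.hand_in(): hands the job in; it is judged then, once.
The state is a dict: "clock": time; "joint_pos": joint angles; "joint_velocities": joint speeds; "tau": joint torques, N m; "position": TCP position; "ee_rot": TCP orientation; "ft_force": force on the tool from outside, world axes, zero at the start; "torque": the same for the moment, N m; "grip_width": opening from 0.0 (shut) to 1.0 (fully open); "grasp_force": force on a finger pad.
Only numpy, scipy, OpenCV 4.12 (cv2) and the standard library are available. Lean on these libraries where they do the work, as an engineer would, in place of code of your own. Each camera call takes 0.05 s, during which the arm holds its last target. There are 200 camera calls.

### The job

Make the batch weigher's feed chute ready for use: put the test weight that was left on the scale's pan back, standing, in the empty middle compartment of the wooden weight tray; click the swivel round until the chute sits at its white service mark facing you; and there line it with all the new orange plates, one to each yellow line from the mouth upwards, each lapping like a shingle over the one below with its lower edge on its line. Then click the chute round until it points at the middle of the scale's pan, with the lining still as laid, and leave the other things on the bench where they are.

Things in the scene. Friction and masses are not known exactly. Their poses are not given: they have to be found in the camera images.
- swivel (a joint): swivel under the feed chute, rad, about a vertical axis; clicks into a spring detent every 15 degrees (0.2618 rad), seven each way. 0 = service: the chute's mouth points along the stand's -x (to the robot), over the white line on the base's tongue; positive = anticlockwise from above. A click takes about 6 N at the handle; left between two detents it snaps to the nearer
- stand: fixed base of the chute: steel plate 200 x 200 x 8 mm with a grey ring 176 mm in diameter, 34 mm high, a tick for each click, and a tongue 30 mm wide with the white service line reaching 225 mm from the axis. Origin on the swivel axis at bench level; its x axis points opposite to the chute's mouth in the service position
- mouth (a point): chute deck, aluminium, 265 mm long, 114 mm wide between blue walls 18 mm high (10 mm flanges on top), falling 20 degrees to its mouth; turns with the swivel. Point: mid-width on the mouth's edge, on the surface, 115 mm above the bench, 180 mm from the swivel axis; x runs up the slope, y across to the handle's side, z is the normal. A fixed dark starter strip, 6 mm thick, covers x 0 to 32 mm
- line1 (a point): the first (lowest) of five yellow lines across the deck and its side flanges, at mid-width on the deck's surface; the lines lie 12, 50, 88, 126 and 164 mm up the slope from the mouth's edge
- handle_grip (a point): point to grip on the swivel's handle: an upright black post 18 mm in diameter, 130 mm from the swivel axis at the chute's left (the stand's +y in the service position), from 68 to 146 mm above the bench; the point lies on its axis 128 mm above the bench
- pan (a point): centre of the top of the bench scale's steel pan, 220 x 225 mm, 71 mm above the bench. The white scale (fixed, 240 x 230 mm, low display panel towards the robot) stands left or right of the chute, five clicks from the service position
- mat: fixed rubber mat 256 x 235 x 3 mm, on the other side of the chute, where the new plates lie; origin at its middle at bench level
- weight_tray: fixed low wooden weight tray, 76 x 190 mm, walls 24 mm high, lined blue, three compartments along its y; the outer two hold small weights standing 43 mm high, the middle one (64 x 70 mm) is empty. It stands left or right behind the chute; origin at its middle at bench level
- slot (a point): centre of the floor of the tray's empty middle compartment, 4 mm above the bench
- test_weight: 500 g steel test weight: round body 50 mm in diameter and 34 mm high, with a knob 20 mm in diameter standing on it to 62 mm; origin at the centre of its underside. Stands on the scale's pan at the start
- plate1: liner plate, orange urethane on a steel back, 56 (x) x 96 (y) x 6 mm (z), about 120 g, grippy, alike both ways round; origin at the centre of its underside. Lies on the mat, 3 mm up; in the chute its 96 mm goes across. Lapped 18 mm over the one below (the first over the starter strip) it lies 9 degrees flatter than the deck. Any plate may go on any line; three to five are present
- plate2: liner plate, orange urethane on a steel back, 56 (x) x 96 (y) x 6 mm (z), about 120 g, grippy, alike both ways round; origin at the centre of its underside. Lies on the mat, 3 mm up; in the chute its 96 mm goes across. Lapped 18 mm over the one below (the first over the starter strip) it lies 9 degrees flatter than the deck. Any plate may go on any line; three to five are present
- plate3: liner plate, orange urethane on a steel back, 56 (x) x 96 (y) x 6 mm (z), about 120 g, grippy, alike both ways round; origin at the centre of its underside. Lies on the mat, 3 mm up; in the chute its 96 mm goes across. Lapped 18 mm over the one below (the first over the starter strip) it lies 9 degrees flatter than the deck. Any plate may go on any line; three to five are present
- plate4: liner plate, orange urethane on a steel back, 56 (x) x 96 (y) x 6 mm (z), about 120 g, grippy, alike both ways round; origin at the centre of its underside. Lies on the mat, 3 mm up; in the chute its 96 mm goes across. Lapped 18 mm over the one below (the first over the starter strip) it lies 9 degrees flatter than the deck. Any plate may go on any line; three to five are present
- plate5: liner plate, orange urethane on a steel back, 56 (x) x 96 (y) x 6 mm (z), about 120 g, grippy, alike both ways round; origin at the centre of its underside. Lies on the mat, 3 mm up; in the chute its 96 mm goes across. Lapped 18 mm over the one below (the first over the starter strip) it lies 9 degrees flatter than the deck. Any plate may go on any line; three to five are present
- weight_200: steel weight 36 mm in diameter, 46 mm high, standing behind the tray; a bystander, to be left alone
- weight_100: steel weight 30 mm in diameter, 38 mm high, standing behind the tray; a bystander, to be left alone
- screwdriver: screwdriver with a yellow handle behind the chute; a bystander, to be left alone
- multimeter: yellow multimeter 150 x 75 x 34 mm; a bystander, to be left alone
- circuit_board: green circuit board 90 x 60 mm; a bystander, to be left alone
- screw_jar: jar of screws 60 mm in diameter, 70 mm high; a bystander, to be left alone
Not all that is in view belongs to the job. Leave any blue, pink or turquoise look-alike of the plate2 alone.

How it is judged:
On the way, in this order (a step that is already met when the one before it is completed fails the run):
1. the chute stands at the service mark (value of joint swivel between -0.06 and 0.06 rad), for 0.3 s.
2. with the chute at the service mark, all the plates are lapped in it, one to a line from the first line upwards (all of step 1 and y of plate1 in the frame of mouth between -0.012 and 0.012 m and z of plate1 in the frame of mouth between 0.001 and 0.008 m and angle between the y axis of each of plate1, plate2, plate3, plate4, plate5 and the y axis of mouth, either way round below 0.12 rad and angle between plate1's own z axis and vertical between 0.07 and 0.275 rad and (x of plate1 in the frame of mouth between 0.033 and 0.047 m or x of plate1 in the frame of mouth between 0.071 and 0.085 m or x of plate1 in the frame of mouth between 0.109 and 0.123 m or x of plate1 in the frame of mouth between 0.147 and 0.161 m or x of plate1 in the frame of mouth between 0.185 and 0.199 m) and y of plate2 in the frame of mouth between -0.012 and 0.012 m and z of plate2 in the frame of mouth between 0.001 and 0.008 m and angle between plate2's own z axis and vertical between 0.07 and 0.275 rad and (x of plate2 in the frame of mouth between 0.033 and 0.047 m or x of plate2 in the frame of mouth between 0.071 and 0.085 m or x of plate2 in the frame of mouth between 0.109 and 0.123 m or x of plate2 in the frame of mouth between 0.147 and 0.161 m or x of plate2 in the frame of mouth between 0.185 and 0.199 m) and y of plate3 in the frame of mouth between -0.012 and 0.012 m and z of plate3 in the frame of mouth between 0.001 and 0.008 m and angle between plate3's own z axis and vertical between 0.07 and 0.275 rad and (x of plate3 in the frame of mouth between 0.033 and 0.047 m or x of plate3 in the frame of mouth between 0.071 and 0.085 m or x of plate3 in the frame of mouth between 0.109 and 0.123 m or x of plate3 in the frame of mouth between 0.147 and 0.161 m or x of plate3 in the frame of mouth between 0.185 and 0.199 m) and y of plate4 in the frame of mouth between -0.012 and 0.012 m and z of plate4 in the frame of mouth between 0.001 and 0.008 m and angle between plate4's own z axis and vertical between 0.07 and 0.275 rad and (x of plate4 in the frame of mouth between 0.033 and 0.047 m or x of plate4 in the frame of mouth between 0.071 and 0.085 m or x of plate4 in the frame of mouth between 0.109 and 0.123 m or x of plate4 in the frame of mouth between 0.147 and 0.161 m or x of plate4 in the frame of mouth between 0.185 and 0.199 m) and y of plate5 in the frame of mouth between -0.012 and 0.012 m and z of plate5 in the frame of mouth between 0.001 and 0.008 m and angle between plate5's own z axis and vertical between 0.07 and 0.275 rad and (x of plate5 in the frame of mouth between 0.033 and 0.047 m or x of plate5 in the frame of mouth between 0.071 and 0.085 m or x of plate5 in the frame of mouth between 0.109 and 0.123 m or x of plate5 in the frame of mouth between 0.147 and 0.161 m or x of plate5 in the frame of mouth between 0.185 and 0.199 m) and (not (x of plate1 in the frame of mouth between 0.071 and 0.085 m or x of plate2 in the frame of mouth between 0.071 and 0.085 m or x of plate3 in the frame of mouth between 0.071 and 0.085 m or x of plate4 in the frame of mouth between 0.071 and 0.085 m or x of plate5 in the frame of mouth between 0.071 and 0.085 m) or (x of plate1 in the frame of mouth between 0.033 and 0.047 m or x of plate2 in the frame of mouth between 0.033 and 0.047 m or x of plate3 in the frame of mouth between 0.033 and 0.047 m or x of plate4 in the frame of mouth between 0.033 and 0.047 m or x of plate5 in the frame of mouth between 0.033 and 0.047 m)) and (not (x of plate1 in the frame of mouth between 0.109 and 0.123 m or x of plate2 in the frame of mouth between 0.109 and 0.123 m or x of plate3 in the frame of mouth between 0.109 and 0.123 m or x of plate4 in the frame of mouth between 0.109 and 0.123 m or x of plate5 in the frame of mouth between 0.109 and 0.123 m) or (x of plate1 in the frame of mouth between 0.071 and 0.085 m or x of plate2 in the frame of mouth between 0.071 and 0.085 m or x of plate3 in the frame of mouth between 0.071 and 0.085 m or x of plate4 in the frame of mouth between 0.071 and 0.085 m or x of plate5 in the frame of mouth between 0.071 and 0.085 m)) and (not (x of plate1 in the frame of mouth between 0.147 and 0.161 m or x of plate2 in the frame of mouth between 0.147 and 0.161 m or x of plate3 in the frame of mouth between 0.147 and 0.161 m or x of plate4 in the frame of mouth between 0.147 and 0.161 m or x of plate5 in the frame of mouth between 0.147 and 0.161 m) or (x of plate1 in the frame of mouth between 0.109 and 0.123 m or x of plate2 in the frame of mouth between 0.109 and 0.123 m or x of plate3 in the frame of mouth between 0.109 and 0.123 m or x of plate4 in the frame of mouth between 0.109 and 0.123 m or x of plate5 in the frame of mouth between 0.109 and 0.123 m)) and (not (x of plate1 in the frame of mouth between 0.185 and 0.199 m or x of plate2 in the frame of mouth between 0.185 and 0.199 m or x of plate3 in the frame of mouth between 0.185 and 0.199 m or x of plate4 in the frame of mouth between 0.185 and 0.199 m or x of plate5 in the frame of mouth between 0.185 and 0.199 m) or (x of plate1 in the frame of mouth between 0.147 and 0.161 m or x of plate2 in the frame of mouth between 0.147 and 0.161 m or x of plate3 in the frame of mouth between 0.147 and 0.161 m or x of plate4 in the frame of mouth between 0.147 and 0.161 m or x of plate5 in the frame of mouth between 0.147 and 0.161 m))), for 0.3 s.
At the end, for the whole second after the job is handed in: All plates lie one to a line, without gaps from line 1 up, lower edge within 7 mm of it, square within 0.12 rad, each lapped over the one below; the chute points at the pan, its centreline within 33 mm of the pan's centre; the test weight stands in the tray's middle compartment; all at rest (y of plate1 in the frame of mouth between -0.012 and 0.012 m and z of plate1 in the frame of mouth between 0.001 and 0.008 m and angle between the y axis of each of plate1, plate2, plate3, plate4, plate5 and the y axis of mouth, either way round below 0.12 rad and angle between plate1's own z axis and vertical between 0.07 and 0.275 rad and (x of plate1 in the frame of mouth between 0.033 and 0.047 m or x of plate1 in the frame of mouth between 0.071 and 0.085 m or x of plate1 in the frame of mouth between 0.109 and 0.123 m or x of plate1 in the frame of mouth between 0.147 and 0.161 m or x of plate1 in the frame of mouth between 0.185 and 0.199 m) and y of plate2 in the frame of mouth between -0.012 and 0.012 m and z of plate2 in the frame of mouth between 0.001 and 0.008 m and angle between plate2's own z axis and vertical between 0.07 and 0.275 rad and (x of plate2 in the frame of mouth between 0.033 and 0.047 m or x of plate2 in the frame of mouth between 0.071 and 0.085 m or x of plate2 in the frame of mouth between 0.109 and 0.123 m or x of plate2 in the frame of mouth between 0.147 and 0.161 m or x of plate2 in the frame of mouth between 0.185 and 0.199 m) and y of plate3 in the frame of mouth between -0.012 and 0.012 m and z of plate3 in the frame of mouth between 0.001 and 0.008 m and angle between plate3's own z axis and vertical between 0.07 and 0.275 rad and (x of plate3 in the frame of mouth between 0.033 and 0.047 m or x of plate3 in the frame of mouth between 0.071 and 0.085 m or x of plate3 in the frame of mouth between 0.109 and 0.123 m or x of plate3 in the frame of mouth between 0.147 and 0.161 m or x of plate3 in the frame of mouth between 0.185 and 0.199 m) and y of plate4 in the frame of mouth between -0.012 and 0.012 m and z of plate4 in the frame of mouth between 0.001 and 0.008 m and angle between plate4's own z axis and vertical between 0.07 and 0.275 rad and (x of plate4 in the frame of mouth between 0.033 and 0.047 m or x of plate4 in the frame of mouth between 0.071 and 0.085 m or x of plate4 in the frame of mouth between 0.109 and 0.123 m or x of plate4 in the frame of mouth between 0.147 and 0.161 m or x of plate4 in the frame of mouth between 0.185 and 0.199 m) and y of plate5 in the frame of mouth between -0.012 and 0.012 m and z of plate5 in the frame of mouth between 0.001 and 0.008 m and angle between plate5's own z axis and vertical between 0.07 and 0.275 rad and (x of plate5 in the frame of mouth between 0.033 and 0.047 m or x of plate5 in the frame of mouth between 0.071 and 0.085 m or x of plate5 in the frame of mouth between 0.109 and 0.123 m or x of plate5 in the frame of mouth between 0.147 and 0.161 m or x of plate5 in the frame of mouth between 0.185 and 0.199 m) and (not (x of plate1 in the frame of mouth between 0.071 and 0.085 m or x of plate2 in the frame of mouth between 0.071 and 0.085 m or x of plate3 in the frame of mouth between 0.071 and 0.085 m or x of plate4 in the frame of mouth between 0.071 and 0.085 m or x of plate5 in the frame of mouth between 0.071 and 0.085 m) or (x of plate1 in the frame of mouth between 0.033 and 0.047 m or x of plate2 in the frame of mouth between 0.033 and 0.047 m or x of plate3 in the frame of mouth between 0.033 and 0.047 m or x of plate4 in the frame of mouth between 0.033 and 0.047 m or x of plate5 in the frame of mouth between 0.033 and 0.047 m)) and (not (x of plate1 in the frame of mouth between 0.109 and 0.123 m or x of plate2 in the frame of mouth between 0.109 and 0.123 m or x of plate3 in the frame of mouth between 0.109 and 0.123 m or x of plate4 in the frame of mouth between 0.109 and 0.123 m or x of plate5 in the frame of mouth between 0.109 and 0.123 m) or (x of plate1 in the frame of mouth between 0.071 and 0.085 m or x of plate2 in the frame of mouth between 0.071 and 0.085 m or x of plate3 in the frame of mouth between 0.071 and 0.085 m or x of plate4 in the frame of mouth between 0.071 and 0.085 m or x of plate5 in the frame of mouth between 0.071 and 0.085 m)) and (not (x of plate1 in the frame of mouth between 0.147 and 0.161 m or x of plate2 in the frame of mouth between 0.147 and 0.161 m or x of plate3 in the frame of mouth between 0.147 and 0.161 m or x of plate4 in the frame of mouth between 0.147 and 0.161 m or x of plate5 in the frame of mouth between 0.147 and 0.161 m) or (x of plate1 in the frame of mouth between 0.109 and 0.123 m or x of plate2 in the frame of mouth between 0.109 and 0.123 m or x of plate3 in the frame of mouth between 0.109 and 0.123 m or x of plate4 in the frame of mouth between 0.109 and 0.123 m or x of plate5 in the frame of mouth between 0.109 and 0.123 m)) and (not (x of plate1 in the frame of mouth between 0.185 and 0.199 m or x of plate2 in the frame of mouth between 0.185 and 0.199 m or x of plate3 in the frame of mouth between 0.185 and 0.199 m or x of plate4 in the frame of mouth between 0.185 and 0.199 m or x of plate5 in the frame of mouth between 0.185 and 0.199 m) or (x of plate1 in the frame of mouth between 0.147 and 0.161 m or x of plate2 in the frame of mouth between 0.147 and 0.161 m or x of plate3 in the frame of mouth between 0.147 and 0.161 m or x of plate4 in the frame of mouth between 0.147 and 0.161 m or x of plate5 in the frame of mouth between 0.147 and 0.161 m)) and linear speed of each of plate1, plate2, plate3, plate4, plate5, test_weight below 0.02 m/s and horizontal distance between test_weight and slot below 0.022 m and z of test_weight in the frame of slot below 0.006 m and angle between test_weight's own z axis and vertical below 0.15 rad and y of pan in the frame of mouth between -0.033 and 0.033 m and velocity of joint swivel between -0.05 and 0.05 rad/s and x of pan in the frame of mouth below 0 m); the robot touches nothing.
It fails at once if a bystander (small weights, screwdrivers, multimeter, circuit board, jar) is pushed more than 40 mm from its place (distance of any of weight_200, weight_100, screwdriver, multimeter, circuit_board, screw_jar from where it was at the start of the episode above 0.04 m).
Of plate1, plate2, plate3, plate4, plate5 only 3 to 5 are there at a start; the rules pass over those that are not, and their reading is None.
At some moment in a run one of test_weight may be knocked a few centimetres aside while the robot is not near it.
Once in a run the grip may slacken for a moment while it holds something.
It also fails if it takes over 208 s, if anything falls off the work surface, if the arm or the gripper's body presses on something with over 40 N, if the wrist force passes 120 N, or if a joint passes its speed limit or range.

## Working session

There is one attempt and no reset: what is moved stays moved. The work goes in short steps, Python scripts to look and compute and a shell command to move; the robot and the scene stay as the last step left them, time stands still between calls to the robot, and variables do not carry over. Pictures are saved under pics/ and viewed, at most 14 in all, crops included, and the job is handed in when it is done.

```bash
ls; mkdir -p pics
cat > h.py <<'E'
import numpy as np, cv2
from scipy.spatial.transform import Rotation as R
from workcell import manip, eyes, job
def pose():
    o=manip.get_obs(); T=np.eye(4); T[:3,:3]=R.from_quat(o["ee_rot"]).as_matrix(); T[:3,3]=o["position"]; return T
def shot(name,save=None):
    T=pose(); im,d=eyes.camera(name); p=eyes.camera_params(name)
    W=p["world_from_camera"] if name!="wrist" else T@np.array(p["hand_eye"])
    K=np.array([[p["fx"],0,p["cx"]],[0,p["fy"],p["cy"]],[0,0,1]]); D=np.array(p["dist"],float)
    if save: cv2.imwrite("pics/"+save,im[:,:,::-1])
    return im,d,K,D,np.array(W)
def rays(px,s):
    n=cv2.undistortPoints(np.array(px,float).reshape(-1,1,2),s[2],s[3])[:,0]
    return np.c_[n,np.ones(len(n))]
def onplane(px,s,z):
    r=rays(px,s)@s[4][:3,:3].T; c=s[4][:3,3]; return c+r*((z-c[2])/r[:,2])[:,None]
def cloud(s):
    h,w=s[1].shape; v,u=np.mgrid[:h,:w]; n=rays(np.c_[u.ravel(),v.ravel()],s)
    P=(n*s[1].ravel()[:,None])@s[4][:3,:3].T+s[4][:3,3]; P[s[1].ravel()==0]=np.nan
    return P.reshape(h,w,3)
def proj(P,s):
    Q=(np.array(P).reshape(-1,3)-s[4][:3,3])@s[4][:3,:3]
    return cv2.projectPoints(Q,np.zeros(3),np.zeros(3),s[2],s[3])[0][:,0]
E
python3 - <<'E'
from h import *
for n in("scene","side","wrist"):
    s=shot(n,n+"0.png"); print(n,s[2][0,0],s[4].round(3).tolist(), np.isfinite(s[1]).all(),(s[1]>0).mean())
o=manip.get_obs(); print({k:np.round(v,3) for k,v in o.items()},manip.hold_point_z)
a=cv2.imread("pics/scene0.png");b=cv2.imread("pics/side0.png")
E
```

```text
pics
scene 394.61199805653877 [[0.659, 0.431, -0.617, 1.26], [0.752, -0.364, 0.55, -0.633], [0.013, -0.826, -0.563, 0.769], [0.0, 0.0, 0.0, 1.0]] True 0.9959523809523809
side 464.24988102040317 [[0.848, -0.307, 0.432, -0.048], [-0.53, -0.526, 0.665, -0.869], [0.023, -0.793, -0.609, 0.93], [0.0, 0.0, 0.0, 1.0]] True 0.9962159863945578
wrist 360.7480851370506 [[0.329, 0.911, 0.249, 0.142], [0.944, -0.317, -0.088, 0.613], [-0.001, 0.264, -0.965, 0.372], [0.0, 0.0, 0.0, 1.0]] True 0.996156462585034
{'clock': np.float64(0.15), 'joint_pos': array([-1.259,  0.333, -0.065,  1.461,  0.022,  1.35 , -0.088]), 'joint_velocities': array([-0.001, -0.001, -0.001, -0.002, -0.   , -0.   , -0.001]), 'tau': array([ 1.0000e-03, -6.2582e+01,  5.0000e-02, -3.9185e+01,  1.6000e-02,
        8.0000e-03,  0.0000e+00]), 'position': array([0.205, 0.59 , 0.231]), 'ee_rot': array([ 0.167,  0.986, -0.001, -0.   ]), 'ft_force': array([-0.287, -0.409,  0.672]), 'torque': array([ 0.022, -0.006,  0.008]), 'grasp_force': np.float64(0.0), 'grip_width': np.float64(0.997)} 0.0187
```

View pics/scene0.png

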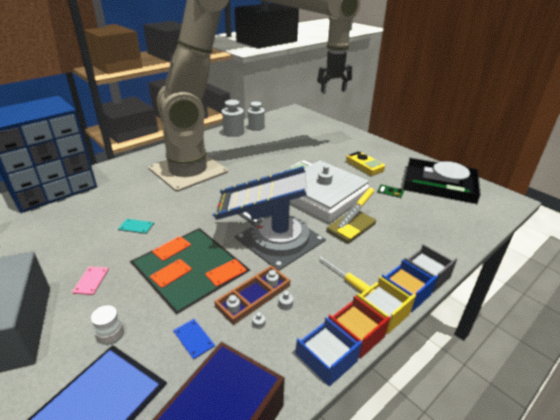

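View pics/side0.png

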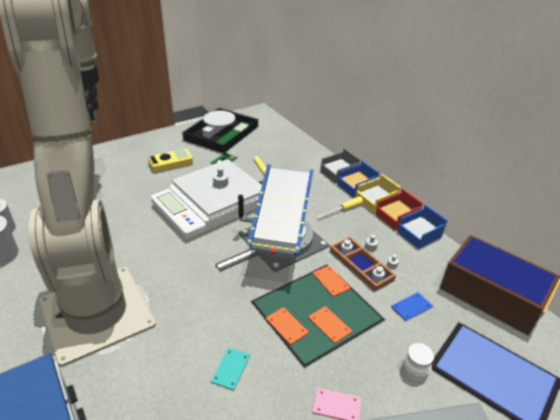

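Scene view: three orange plates on the mat at (172,247), (171,273) and (225,272). The look-alikes are pink (90,280), turquoise (136,226) and blue (193,338). The test weight is on the pan at (326,175); other weights are in and around the tray (233,300), (272,275), (259,320), (286,299), with larger ones by the robot (232,118). The chute is a few clicks off service. Next I'll build a top-down colour map from both clouds.

```bash
cat > m.py <<'E'
from h import *
S={n:shot(n) for n in("scene","side")}
PC={n:cloud(s) for n,s in S.items()}
x0,x1,y0,y1,k=0.1,1.1,-0.55,0.55,550
img=np.zeros((int((x1-x0)*k),int((y1-y0)*k),3),np.uint8); H=np.full(img.shape[:2],-1.)
for n,s in S.items():
    P=PC[n].reshape(-1,3);C=s[0].reshape(-1,3)
    i=np.argsort(P[:,2]);P=P[i];C=C[i]
    ok=(P[:,0]>x0)&(P[:,0]<x1)&(P[:,1]>y0)&(P[:,1]<y1)&(P[:,2]<0.3)&(P[:,2]>-.02)
    P=P[ok];C=C[ok]; r=((x1-P[:,0])*k).astype(int);c=((y1-P[:,1])*k).astype(int)
    r=r.clip(0,img.shape[0]-1);c=c.clip(0,img.shape[1]-1)
    for dr in(0,1):
      for dc in(0,1):
        rr=(r+dr).clip(0,img.shape[0]-1);cc=(c+dc).clip(0,img.shape[1]-1)
        m=P[:,2]>H[rr,cc]; img[rr[m],cc[m]]=C[m][:,::-1]; H[rr[m],cc[m]]=P[m,2]
for i in range(2,11): cv2.putText(img,f"{i/10}",(0,int((x1-i/10)*k)),0,.4,(0,255,255)); cv2.line(img,(0,int((x1-i/10)*k)),(8,int((x1-i/10)*k)),(0,255,255))
for j in range(-5,6): cv2.putText(img,f"{j/10}",(int((y1-j/10)*k),546),0,.4,(0,255,255)); cv2.line(img,(int((y1-j/10)*k),549),(int((y1-j/10)*k),535),(0,255,255))
cv2.imwrite("pics/top.png",img)
for n,s in S.items():
    hsv=cv2.cvtColor(s[0],cv2.COLOR_RGB2HSV)
    m=cv2.inRange(hsv,(4,170,150),(13,255,255))
    for c in cv2.findContours(m,cv2.RETR_EXTERNAL,cv2.CHAIN_APPROX_NONE)[0]:
        if cv2.contourArea(c)<60: continue
        Q=onplane(c[:,0],s,0.009); (cx,cy),(w,h),a=cv2.minAreaRect((Q[:,:2]*1000).astype(np.float32))
        print(n,"orange",c[:,0].mean(0).round(),round(cx,1),round(cy,1),round(w,1),round(h,1),round(a,1),"z",np.nanmedian(PC[n][m>0][:,2]).round(4))
    P=PC[n].reshape(-1,3)
    for z,t in((0.071,.003),(0.034,.003)):
        q=P[(abs(P[:,2]-z)<t)&(abs(P[:,0]-.65)<.35)&(abs(P[:,1])<.4)]; print(n,z,len(q),q.mean(0).round(3),cv2.minAreaRect((q[:,:2]*1000).astype(np.float32)))
E
python3 m.py
```

```text
scene orange [170. 273.] 480.4 -332.0 59.1 97.5 5.6 z 0.0107
scene orange [226. 272.] 575.6 -215.4 99.4 58.2 87.9 z 0.0107
scene orange [171. 248.] 389.1 -280.2 55.7 97.9 5.5 z 0.0107
scene 0.071 1852 [0.628 0.185 0.072] ((773.733154296875, 102.07879638671875), (490.87933349609375, 954.7728271484375), 48.93446350097656)
scene 0.034 1744 [ 0.77  -0.035  0.034] ((749.0843505859375, -7.08526611328125), (614.1390380859375, 647.4798583984375), 73.42106628417969)
side 0.071 2336 [0.509 0.23  0.071] ((748.1294555664062, 109.3790283203125), (535.2386474609375, 876.0909423828125), 38.97652816772461)
side 0.034 931 [ 0.782 -0.023  0.034] ((644.869140625, -75.44451904296875), (688.8757934570312, 648.0144653320312), 0.04144420102238655)
```

View pics/top.png

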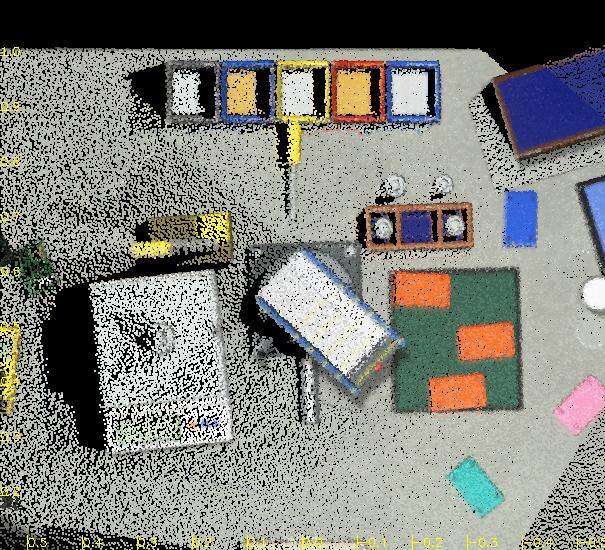

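The top map shows the scale on the left (+y), the mat on the right, the chute turned about 40-45° toward -y, and the tray's middle slot near (0.69,-0.21). The plates are the three orange rectangles. Next: fit the details.

```bash
cat > m2.py <<'E'
from m import *
P=np.concatenate([PC[n].reshape(-1,3) for n in S]);C=np.concatenate([S[n][0].reshape(-1,3) for n in S])
hs=cv2.cvtColor(C[None],cv2.COLOR_RGB2HSV)[0].astype(int)
def sel(xa,xb,ya,yb,za,zb): return (P[:,0]>xa)&(P[:,0]<xb)&(P[:,1]>ya)&(P[:,1]<yb)&(P[:,2]>za)&(P[:,2]<zb)
def rect(m,nm,p=1):
    q=(P[m][:,:2]*1000).astype(np.float32)
    print(nm,len(q),[np.round(v,1) for v in cv2.minAreaRect(q)],"z",np.median(P[m][:,2]).round(4))
rect(sel(.43,.55,.2,.31,.125,.14),"knob"); rect(sel(.43,.55,.2,.31,.1,.109),"body top")
rect(sel(.36,.62,.12,.4,.067,.074),"pan")
rect(sel(.4,.75,-.2,.12,.1,.26)&(hs[:,0]>100)&(hs[:,0]<125)&(hs[:,1]>100),"blue")
rect(sel(.4,.75,-.2,.12,.09,.26)&(hs[:,2]>100),"chute all")
rect(sel(.4,.55,.03,.12,.075,.15)&(C.max(1)<60),"handle")
rect(sel(.45,.68,-.12,.12,.005,.011),"stand plate")
rect(sel(.28,.43,-.06,.06,.004,.03),"tongue")
rect(sel(.6,.8,-.34,-.09,.02,.028)&(hs[:,0]<15)&(hs[:,1]>80),"tray top")
rect(sel(.6,.8,-.34,-.09,0,.012)&(hs[:,0]>105)&(hs[:,0]<130)&(hs[:,1]>100),"slot floor")
E
python3 m2.py | tail -10
```

```text
knob 53 [array([488.8, 258.6]), array([20.8, 25.6]), np.float64(63.1)] z 0.1324
body top 175 [array([488.2, 257.4]), array([52.1, 53.3]), np.float64(62.6)] z 0.1055
pan 3597 [array([480.9, 262.2]), array([227.7, 232.4]), np.float64(6.9)] z 0.0714
blue 764 [array([516. , -50.6]), array([249. , 135.9]), np.float64(46.7)] z 0.178
chute all 5859 [array([493.1, -23.9]), array([259.1, 208.7]), np.float64(47.5)] z 0.163
handle 80 [array([458. ,  76.6]), array([10.9,  9.8]), np.float64(59.3)] z 0.1109
stand plate 1473 [array([5.652e+02, 3.000e-01]), array([236.9, 228.9]), np.float64(88.9)] z 0.0086
tongue 374 [array([356.1,  -1.8]), array([108.7, 147.8]), np.float64(88.7)] z 0.0083
tray top 1084 [array([ 687.4, -211.4]), array([ 83.4, 194. ]), np.float64(2.3)] z 0.0242
slot floor 545 [array([ 687.2, -203.2]), array([ 62.2, 165.3]), np.float64(2.1)] z 0.0052
```

```bash
python3 -m crank '[[[6,2.2,-2.6,0.2,0,0,-5.9],[6,2.2,-2.6,0.2,0,0,-5.9],[6,2.2,-2.6,0.2,0,0,-5.9],[6,2.2,-2.6,0.2,0,0,-5.9],[6,2.2,-2.6,0.2,0,0,-5.9],[6,2.2,-2.6,0.2,0,0,-5.9],[6,2.2,-2.6,0.2,0,0,-5.9],[6,2.2,-2.6,0.2,0,0,-5.9],[6,2.2,-2.6,0.2,0,0,-5.9],[6,2.2,-2.6,0.2,0,0,-5.9],[6,2.2,-2.6,0,0,0,-5.9],[6,2.2,-2.6,0,0,0,-5.9],[6,0,0,0,0,0,0]]]' 30
cat > w.py <<'E'
from h import *
s=shot("wrist","w1.png"); P=cloud(s).reshape(-1,3)
T=pose(); print("tcp",T[:3,3].round(4),"yaw y",np.degrees(np.arctan2(T[1,1],T[0,1])).round(2),T[:3,2].round(3), manip.get_obs()["clock"])
for nm,a,b in(("knob",.122,.14),("body",.098,.112)):
    m=(P[:,2]>a)&(P[:,2]<b)&(np.hypot(P[:,0]-.488,P[:,1]-.258)<.08); print(nm,m.sum(),[np.round(v,1) for v in cv2.minAreaRect((P[m][:,:2]*1000).astype(np.float32))],np.median(P[m][:,2]).round(4))
E
python3 w.py
```

```text
clock: 1.98
position: [0.4718, 0.2749, 0.2513]
ee_rot: [0.71, 0.704, -0.0, 0.001]
ft_force: [-0.9, 1.3, 1.1]
grip_width: 0.703
grasp_force: 0.0
tcp [0.4705 0.2767 0.2512] yaw y -0.24 [-0. -0. -1.] 2.025
knob 557 [array([485.9, 261.6]), array([19.2, 19. ]), np.float64(18.6)] 0.1312
body 2046 [array([485.8, 261.7]), array([49.4, 48.8]), np.float64(2.4)] 0.1034
```

View pics/w1.png

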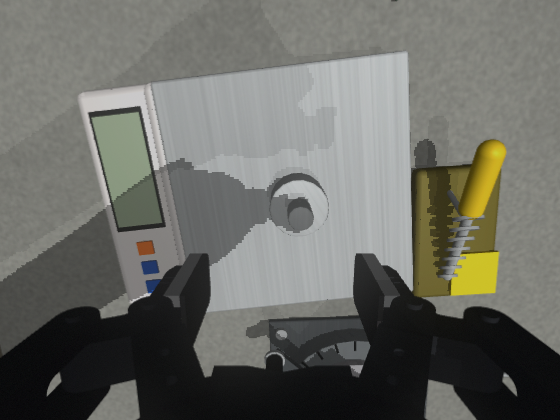

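The picture shows the weight alone on the pan, knob at about (300,212). It measures (0.486,0.2615) with the right diameters. Going down to grip the knob.

```bash
python3 -m crank '[[[4,1.7,-1.65,-2,0,0,0],[4,0,0,-4,0,0,0],[4,0,0,-4,0,0,0],[4,0,0,-2.5,0,0,0],[4,0,0,-1.6,0,0,0],[4,0,0,0,0,0,0],[0,0,0,0,0,0,0],[0,0,0,0,0,0,0],[0,0,0,0,0,0,0],[0,0,0,0,0,0,0]]]' 60
```

```text
clock: 3.28
position: [0.4868, 0.2624, 0.1116]
ee_rot: [0.707, 0.707, 0.001, -0.0]
ft_force: [-2.7, -0.4, 6.6]
grip_width: 0.21
grasp_force: 58.6
```

```bash
python3 -m crank '[[[0,0,0,3,0,0,0],[0,0,0,4.5,0,0,0],[0,0,0,4.5,0,0,0],[0,0,0,4.5,0,0,0],[0,0,0,3.5,0,0,0],[0,1.55,-3.64,0,0,0,0],[0,1.55,-3.64,0,0,0,0],[0,1.55,-3.64,0,0,0,0],[0,1.55,-3.64,0,0,0,0],[0,1.55,-3.64,0,0,0,0],[0,1.55,-3.64,0,0,0,0],[0,1.55,-3.64,0,0,0,0],[0,1.55,-3.64,0,0,0,0],[0,1.55,-3.64,0,0,0,0],[0,1.55,-3.64,0,0,0,0],[0,1.55,-3.64,0,0,0,0],[0,1.55,-3.64,0,0,0,0],[0,1.55,-3.64,0,0,0,0],[0,0,0,0,0,0,0]]]'
cat > t.py <<'E'
from h import *
import sys
s=shot("wrist",sys.argv[1]); P=cloud(s).reshape(-1,3);h=cv2.cvtColor(s[0],cv2.COLOR_RGB2HSV).reshape(-1,3).astype(int)
T=pose(); print("tcp",T[:3,3].round(4),"yaw y",np.degrees(np.arctan2(T[1,1],T[0,1])).round(2),manip.get_obs()["grip_width"],manip.get_obs()["clock"])
near=(abs(P[:,0]-.687)<.08)&(abs(P[:,1]+.211)<.15)
m=near&(abs(P[:,2]-.024)<.004)&(h[:,0]<15)&(h[:,1]>80); print("tray",m.sum(),[np.round(v,1) for v in cv2.minAreaRect((P[m][:,:2]*1000).astype(np.float32))])
m=near&(abs(P[:,2]-.004)<.005)&(h[:,0]>105)&(h[:,0]<130)&(h[:,1]>80)&(abs(P[:,1]+.211)<.036); print("floor",m.sum(),[np.round(v,1) for v in cv2.minAreaRect((P[m][:,:2]*1000).astype(np.float32))])
E
python3 t.py w2.png
```

```text
clock: 5.65
position: [0.6871, -0.2154, 0.3085]
ee_rot: [0.709, 0.705, -0.002, -0.0]
ft_force: [-0.2, 0.7, -5.0]
grip_width: 0.208
grasp_force: 59.8
tcp [ 0.6874 -0.2131  0.3089] yaw y -0.14 0.21121235483991943 5.7
tray 2214 [array([ 688. , -193.5]), array([ 76. , 156.5]), np.float64(2.1)]
floor 2809 [array([ 688.4, -210.9]), array([63.4, 68.4]), np.float64(2.3)]
```

View pics/w2.png

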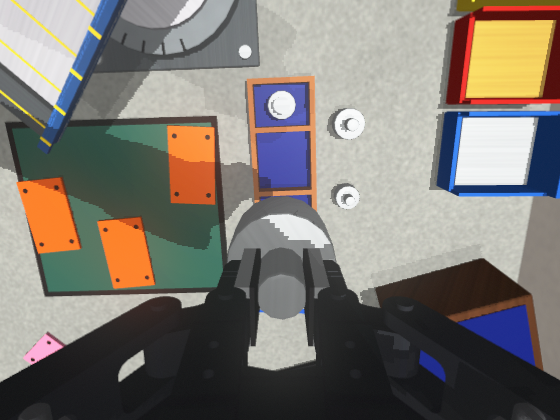

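The wrist view shows the weight held, with the empty compartment at about (284,160), its centre measuring (0.6882,-0.211). Lowering it now.

```bash
python3 -m crank '[[[0,0.1,0,-4.5,0,0,0],[0,0,0,-4.5,0,0,0],[0,0,0,-4.5,0,0,0],[0,0,0,-4.5,0,0,0],[0,0,0,-3.5,0,0,0],[0,0,0,-2.5,0,0,0],[0,0,0,-1.5,0,0,0],[0,0,0,-0.5,0,0,0],[0,0,0,-0.3,0,0,0],[0,0,0,-0.2,0,0,0],[0,0,0,0,0,0,0]]]'
```

```text
clock: 7.08
position: [0.6891, -0.2115, 0.0458]
ee_rot: [0.707, 0.707, 0.0, 0.0]
ft_force: [-0.7, 0.7, -5.0]
grip_width: 0.206
grasp_force: 59.9
```

```bash
python3 -m crank '[[[0,0,0,-0.15,0,0,0],[4,0,0,0,0,0,0],[4,0,0,0,0,0,0],[4,0,0,0,0,0,0],[4,0,0,3,0,0,0],[4,0,0,4.5,0,0,0],[4,0,0,4.5,0,0,0],[4,0,0,4.5,0,0,0],[4,0,0,4.5,0,0,0],[4,-1,0,4.5,0,0,0],[4,-4,1,4.5,0,0,0],[4,-4.5,1.5,3,0,0,0],[4,-4.5,1.5,0,0,0,0],[4,-4.5,1.5,0,0,0,0],[4,-4.5,1.5,0,0,0,0],[4,0,0,0,0,0,0],[4,0,0,0,0,0,0]]]'
cat > c.py <<'E'
from h import *
import sys
s=shot("wrist",sys.argv[1]); P=cloud(s).reshape(-1,3);h=cv2.cvtColor(s[0],cv2.COLOR_RGB2HSV).reshape(-1,3).astype(int)
T=pose(); print("tcp",T[:3,3].round(4),"yaw y",np.degrees(np.arctan2(T[1,1],T[0,1])).round(2),manip.get_obs()["clock"])
def r(m,n): print(n,m.sum(),[np.round(v,1) for v in cv2.minAreaRect((P[m][:,:2]*1000).astype(np.float32))],np.median(P[m][:,2]).round(4))
a=(abs(P[:,0]-.53)<.25)&(abs(P[:,1])<.22)
r(a&(P[:,2]>.1)&(P[:,2]<.24)&(h[:,0]>100)&(h[:,0]<125)&(h[:,1]>120),"blue")
r(a&(P[:,2]>.138)&(P[:,2]<.15)&(h[:,2]<70)&(h[:,1]<90)&(np.hypot(P[:,0]-.46,P[:,1]-.08)<.05),"handle")
E
python3 c.py w3.png
```

```text
clock: 9.2
position: [0.4592, -0.1414, 0.3742]
ee_rot: [0.707, 0.707, 0.001, 0.0]
ft_force: [0.8, 0.2, 0.2]
grip_width: 0.469
grasp_force: 0.0
tcp [ 0.4595 -0.1415  0.3739] yaw y 0.01 9.25
blue 5536 [array([516.6, -49. ]), array([252.8, 134.2]), np.float64(47.2)] 0.1809
handle 0 [array([0., 0.]), array([0., 0.]), np.float64(0.0)] nan
  return _methods._mean(a, axis=axis, dtype=dtype,
  ret = ret.dtype.type(ret / rcount)
```

View pics/w3.png

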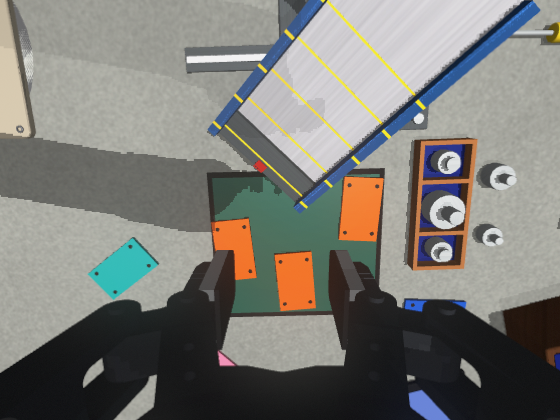

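The wrist view shows the test weight standing in the middle compartment at (447,210), and the chute 47° round with its lines visible. The handle is out of frame above. Moving over the handle's computed place (0.463,0.085) and checking there.

```bash
python3 -m crank '[[[4,0,3.8,-1,0,0,7.9],[4,0,3.8,-1,0,0,7.9],[4,0,3.8,-1,0,0,7.9],[4,0,3.8,-1,0,0,7.9],[4,0,3.8,-1,0,0,7.9],[4,0.4,3.6,-1,0,0,7.7],[4,0,0,-1.4,0,0,0],[4,0,0,0,0,0,0],[4,0,0,0,0,0,0]]]' 20
cat > g.py <<'E'
from h import *
import sys
s=shot("wrist",sys.argv[1]); P=cloud(s)
T=pose(); print("tcp",T[:3,3].round(4),"yaw y",np.degrees(np.arctan2(T[1,1],T[0,1])).round(2),manip.get_obs()["clock"])
px=proj([[.463,.085,.146],T[:3,3]+[0,0,-.15]],s); print(px)
h=cv2.cvtColor(s[0],cv2.COLOR_RGB2HSV)
m=(P[:,:,2]>.138)&(P[:,:,2]<.152)&(s[0].max(2)<90)&(np.hypot(P[:,:,0]-.463,P[:,:,1]-.085)<.04)
q=P[m]; print(m.sum(), [np.round(v,1) for v in cv2.minAreaRect((q[:,:2]*1000).astype(np.float32))] if len(q) else "")
E
python3 g.py w4.png
```

```text
clock: 10.38
position: [0.4634, 0.0835, 0.3001]
ee_rot: [0.366, 0.931, -0.0, 0.0]
ft_force: [0.2, -0.9, 0.8]
grip_width: 0.468
grasp_force: 0.0
tcp [0.4633 0.0836 0.3003] yaw y 47.08 10.425
[[282.08697592 189.53715281]
 [281.18295178 192.06929722]]
343 [array([462. ,  83.8]), array([17.1, 17. ]), np.float64(4.4)]
```

View pics/w4.png

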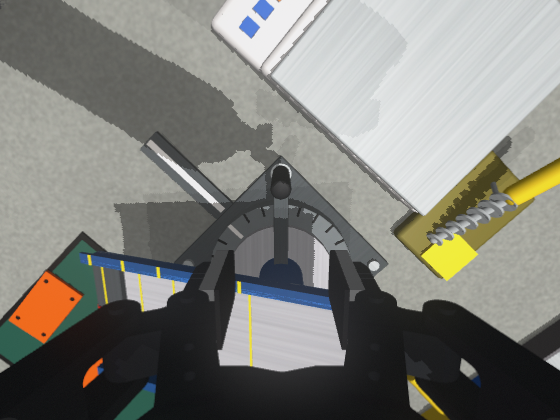

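Handle top seen at (281,185), measured (0.462,0.084), and the tool is right over it. Descending to grip it and turning 45° clockwise.

```bash
python3 -m crank '[[[4,-0.1,0,-4,0,0,0],[4,0,0,-4,0,0,0],[4,0,0,-4,0,0,0],[4,0,0,-4,0,0,0],[4,0,0,-3,0,0,0],[4,0,0,0,0,0,0],[1,0,0,0,0,0,0],[1,0,0,0,0,0,0],[1,0,0,0,0,0,0]]]' 30
python3 -m crank '[[[1,1.22,1.19,0,0,0,-7.5],[1,1.37,1.01,0,0,0,-7.5],[1,1.49,0.83,0,0,0,-7.5],[1,1.59,0.63,0,0,0,-7.5],[1,1.65,0.41,0,0,0,-7.5],[1,1.69,0.19,0,0,0,-7.5],[1,0,0,0,0,0,0],[1,0,0,0,0,0,0],[1,0,0,0,0,0,0],[4,0,0,0,0,0,0],[4,0,0,0,0,0,0],[4,0,0,0,0,0,0],[4,0,0,4,0,0,0],[4,0,0,4,0,0,0],[4,0,0,4,0,0,0],[4,0,0,4,0,0,0],[4,0,0,3,0,0,0],[4,0,-4,4,0,0,0],[4,-2,-4.5,2,0,0,0],[4,-3,-4.5,0,0,0,0]]]'
```

```text
clock: 11.55
position: [0.4627, 0.0844, 0.1115]
ee_rot: [0.365, 0.931, 0.001, 0.001]
ft_force: [-3.2, -3.0, 8.2]
grip_width: 0.203
grasp_force: 29.7
clock: 14.05
position: [0.5021, -0.0042, 0.3613]
ee_rot: [0.693, 0.721, 0.001, 0.001]
ft_force: [-0.3, -0.6, 0.3]
grip_width: 0.471
grasp_force: 0.0
```

```bash
python3 -m crank '[[[4,-1.5,-4.5,2,0,0,0],[4,-1.5,-4.5,0,0,0,0],[4,-1.5,-4.5,0,0,0,0],[4,0,-4,0,0,0,0],[4,0,0,0,0,0,0],[4,0,0,0,0,0,0]]]'
python3 c.py w5.png 2>/dev/null
```

```text
clock: 14.8
position: [0.4571, -0.177, 0.3798]
ee_rot: [0.693, 0.721, 0.0, -0.0]
ft_force: [-0.3, 1.0, -0.4]
grip_width: 0.463
grasp_force: 0.0
tcp [ 0.4573 -0.1766  0.3797] yaw y 2.32 14.85
blue 3219 [array([498. , -69.2]), array([248.2,  11.8]), np.float64(2.5)] 0.1875
handle 0 [array([0., 0.]), array([0., 0.]), np.float64(0.0)] nan
```

View pics/w5.png

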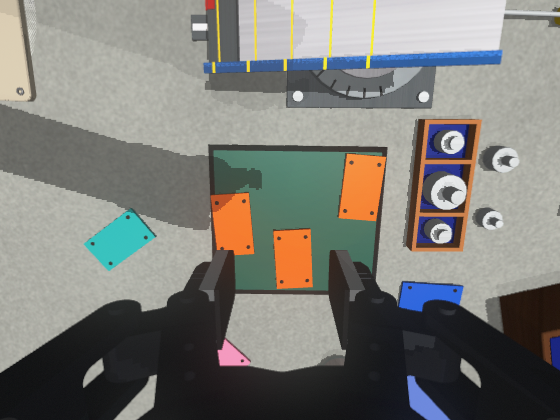

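The view shows the chute square at the service mark, its lines along the top of the picture. The plates are at (232,224), (294,259) and (362,187). Measuring the plates and the lines in the mouth frame.

```bash
cat > q.py <<'E'
from h import *
import sys
PSI=np.radians(2.4); M=np.array([.3783,-.0117,.115])
def mouthR():
    c,s_=np.cos(PSI),np.sin(PSI); t=np.radians(20)
    x=np.array([c*np.cos(t),s_*np.cos(t),np.sin(t)]); y=np.array([-s_,c,0]); return np.c_[x,y,np.cross(x,y)]
MR=mouthR()
def plates(s,zs=.009):
    P=cloud(s); m=cv2.inRange(cv2.cvtColor(s[0],cv2.COLOR_RGB2HSV),(4,170,110),(14,255,255)); out=[]
    for c in cv2.findContours(m,cv2.RETR_EXTERNAL,cv2.CHAIN_APPROX_NONE)[0]:
        if cv2.contourArea(c)<400: continue
        k=np.zeros_like(m); cv2.drawContours(k,[c],-1,1,-1)
        z=np.nanmedian(P[:,:,2][k>0]); Q=onplane(c[:,0],s,zs); (cx,cy),(w,h),a=cv2.minAreaRect((Q[:,:2]*1000).astype(np.float32))
        if w>h: w,h,a=h,w,a-90
        print("plate px",c[:,0].mean(0).round(),"xy",round(cx,1),round(cy,1),"size",round(w,1),round(h,1),"yaw",round(a,1),"z",z.round(4))
def lines(s):
    P=cloud(s).reshape(-1,3);h=cv2.cvtColor(s[0],cv2.COLOR_RGB2HSV).reshape(-1,3)
    q=(P-M)@MR; ok=(abs(q[:,1])<.056)&(abs(q[:,2])<.012)&(q[:,0]>-.01)&(q[:,0]<.27)
    yl=ok&(h[:,0]>22)&(h[:,0]<34)&(h[:,1]>130)
    for L in(12,50,88,126,164):
        k=yl&(abs(q[:,0]*1000-L)<14)
        if k.sum()>20:
            print("line",L,k.sum(),(np.median(q[k],0)*1000).round(1),"slope dx/dy",np.polyfit(q[k][:,1],q[k][:,0],1)[0].round(4))
    al=ok&(h[:,1]<60)&(q[:,0]>.04); print("deck z",(np.nanmedian(q[al][:,2])*1000).round(2),"y range",(np.percentile(q[ok&(abs(q[:,2])<.006)][:,1],[1,99])*1000).round(1))
if __name__=="__main__":
    T=pose(); print("tcp",T[:3,3].round(4),manip.get_obs()["clock"])
    s=shot("wrist",sys.argv[1]); plates(s); lines(s)
E
python3 q.py w6.png
```

```text
tcp [ 0.4573 -0.1766  0.3797] 14.85
plate px [293. 258.] xy 480.6 -332.0 size 55.8 96.1 yaw 5.3 z 0.0075
plate px [233. 223.] xy 387.8 -280.3 size 56.3 96.0 yaw 6.0 z 0.0075
plate px [361. 187.] xy 574.4 -216.6 size 56.5 95.7 yaw -2.5 z 0.0076
line 12 149 [ 10.7 -26.2   5.3] slope dx/dy 0.023
line 50 120 [ 48.6 -25.9  -0.7] slope dx/dy -0.0067
line 88 119 [ 86.6 -28.4  -0.6] slope dx/dy -0.0095
line 126 115 [124.5 -30.8  -0.6] slope dx/dy 0.0093
line 164 120 [162.4 -31.7  -0.5] slope dx/dy 0.0056
deck z -0.94 y range [-55.   -1.4]
```

Lines agree with the frame to about 1.3 mm in x (mouth now 0.377, -0.0118), and the plates measure 56x96 mm. Picking the plate at (574,-217) first.

```bash
sed -i 's/.3783,-.0117,.115/.377,-.0118,.115/' q.py
python3 -m crank '[[[6.8,2.4,-0.8,-4,0,0,-1],[6.8,2.4,-0.8,-4,0,0,-1],[6.8,2.4,-0.8,-4,0,0,-1],[6.8,2.4,-0.8,-4,0,0,-1],[6.8,2.1,-0.8,-4,0,0,-0.8],[6.8,0,0,-4,0,0,0],[6.8,0,0,-4,0,0,0],[6.8,0,0,-4,0,0,0],[6.8,0,0,-3,0,0,0],[6.8,0,0,-1.5,0,0,0],[6.8,0,0,0,0,0,0],[6.8,0,0,0,0,0,0]]]' 60
```

```text
clock: 16.4
position: [0.5748, -0.2179, 0.0161]
ee_rot: [0.723, 0.691, 0.001, 0.001]
ft_force: [-0.1, 0.6, -0.3]
grip_width: 0.798
grasp_force: 0.0
```

```bash
python3 -m crank '[[[6.8,0,0.1,-0.5,0,0,0],[6.8,0,0,-0.5,0,0,0],[6.8,0,0,-0.3,0,0,0],[6.8,0,0,0,0,0,0]]]' 60
python3 -m crank '[[[5,0,0,0,0,0,0],[5,0,0,0,0,0,0],[5,0,0,0,0,0,0]]]' 60
```

```text
clock: 16.9
position: [0.5737, -0.2168, 0.0016]
ee_rot: [0.723, 0.691, -0.0, -0.0]
ft_force: [0.2, 0.7, -0.4]
grip_width: 0.793
grasp_force: 0.0
clock: 17.27
position: [0.5742, -0.217, 0.0027]
ee_rot: [0.723, 0.691, 0.0, 0.0]
ft_force: [-2.3, 0.8, 6.7]
grip_width: 0.621
grasp_force: 61.3
```

```bash
python3 -m crank '[[[5,0,0,3,0,0,0],[5,0,0,4.5,0,0,0],[5,0,0,4.5,0,0,0],[5,0,0,4.5,0,0,0],[5,0,0,4.5,0,0,0],[5,0,0,4.5,0,0,0],[5,-2.68,3.45,0,0,0,0.8],[5,-2.68,3.45,0,0,0,0.8],[5,-2.68,3.45,0,0,0,0.8],[5,-2.68,3.45,0,0,0,0.8],[5,-2.68,3.45,0,0,0,0.8],[5,-2.68,3.45,0,0,0,0.9],[5,0,0,-3.5,0.23,-5.5,0],[5,0,0,-3.5,0.23,-5.5,0],[5,0,0,0,0,0,0],[5,0,0,0,0,0,0]]]' 60
cat > v.py <<'E'
from q import *
T=pose(); print("tcp",T[:3,3].round(4),"yaw",np.degrees(np.arctan2(T[1,1],T[0,1])).round(2),"tilt",np.degrees(np.arcsin(T[2,1])).round(2),"mouthframe",((T[:3,3]-M)@MR*1000).round(1))
s=shot("wrist",sys.argv[1]); lines(s)
E
python3 v.py w7.png
```

```text
clock: 19.27
position: [0.4143, -0.0099, 0.1888]
ee_rot: [0.69, 0.718, 0.07, 0.066]
ft_force: [0.3, -0.3, -0.5]
grip_width: 0.616
grasp_force: 63.6
tcp [ 0.4143 -0.0099  0.1888] yaw 2.27 tilt 11.05 mouthframe [60.4  0.3 56.6]
line 12 119 [12.2 48.6  4.7] slope dx/dy 0.0114
line 50 111 [50.2 48.5 -1.2] slope dx/dy 0.0193
line 88 102 [88.3 48.  -1.3] slope dx/dy 0.009
line 126 629 [125.9  12.7  -1.2] slope dx/dy 0.0067
line 164 646 [163.9  10.8  -1.1] slope dx/dy 0.0075
deck z -1.54 y range [-50.4  55. ]
```

View pics/w7.png

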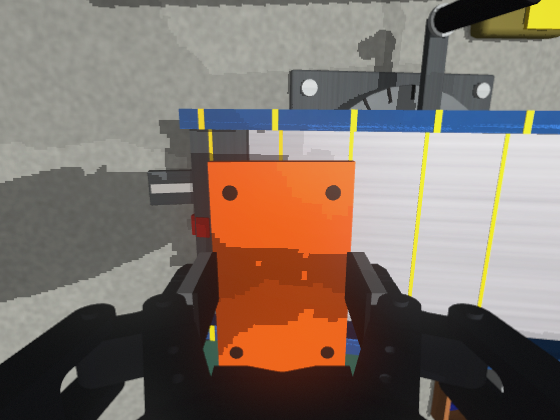

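The picture shows the plate held square over the chute, its lower edge near line 1 and the lines within 0.3 mm of the frame. Lowering.

```bash
python3 -m crank '[[[5,-0.1,0,-2.5,0,0,0],[5,0,0,-1.5,0,0,0],[5,0,0,-0.8,0,0,0],[5,0,0,-0.3,0,0,0],[5,0,0,-0.2,0,0,0],[5,0,0,0,0,0,0]]]' 60; python3 -c "
from q import *
T=pose(); print(((T[:3,3]-M)@MR*1000).round(1))"
```

```text
clock: 20.08
position: [0.4124, -0.0098, 0.1342]
ee_rot: [0.689, 0.718, 0.07, 0.066]
ft_force: [-0.6, 1.0, -0.9]
grip_width: 0.62
grasp_force: 63.6
[39.9  0.6  5.9]
```

```bash
python3 -m crank '[[[5,0.05,0,-0.1,0,0,0],[5,0,0,-0.1,0,0,0],[5,0,0,0,0,0,0]]]' 60; python3 -c "
from q import *
T=pose(); print(((T[:3,3]-M)@MR*1000).round(1))"
```

```text
clock: 20.45
position: [0.413, -0.0097, 0.1325]
ee_rot: [0.689, 0.718, 0.07, 0.066]
ft_force: [-3.2, 0.1, 6.2]
grip_width: 0.619
grasp_force: 65.0
[39.9  0.6  4.1]
```

```bash
python3 -m crank '[[[6.6,0,0,0.05,0,0,0],[6.6,0,0,0.05,0,0,0],[6.6,0,0,0,0,0,0],[6.6,-0.2,0,1,0,0,0],[6.6,-0.6,0,3,0,0,0],[6.6,-0.5,-3,4,0,0,0],[6.6,0,-4,4,0,0,0],[6.6,0,-3,1,0,0,0],[6.6,0,0,0,0,0,0],[6.6,0,0,0,0,0,0]]]' 60
cat > l.py <<'E'
from q import *
T=pose(); print("tcp",T[:3,3].round(4),"yaw",np.degrees(np.arctan2(T[1,1],T[0,1])).round(2),"tilt",np.degrees(np.arcsin(T[2,1])).round(2))
s=shot("wrist",sys.argv[1]); P=cloud(s)
m=cv2.inRange(cv2.cvtColor(s[0],cv2.COLOR_RGB2HSV),(4,150,70),(14,255,255)); q=(P-M)@MR*1000
k=(m>0)&(q[:,:,0]>-30)&(q[:,:,0]<260)&(abs(q[:,:,1])<80)&(q[:,:,2]<40)
a=q[k]; print(k.sum(),"x",np.percentile(a[:,0],[.5,99.5]).round(1),"y",np.percentile(a[:,1],[.5,99.5]).round(1))
for lo in np.arange(10,190,8):
    b=a[(a[:,0]>=lo)&(a[:,0]<lo+8)]
    if len(b)>30: print(lo+4,np.median(b[:,2]).round(1),np.percentile(b[:,1],[1,99]).round(1),end="; ")
print()
r=cv2.minAreaRect(a[:,:2].astype(np.float32)); print([np.round(v,1) for v in r])
lines(s)
plates(s)
E
python3 l.py w8.png
```

```text
clock: 21.7
position: [0.3994, -0.1092, 0.2628]
ee_rot: [0.689, 0.718, 0.069, 0.066]
ft_force: [-0.2, 0.4, -0.4]
grip_width: 0.77
grasp_force: 0.0
tcp [ 0.3994 -0.1092  0.2628] yaw 2.33 tilt 11.01
10427 x [ 9.6 67.1] y [-47.1  37.9]
14 13.3 [-46.4  37.4]; 22 12.2 [-46.4  36.7]; 30 10.9 [-46.4  37.6]; 38 9.5 [-46.5  37.5]; 46 8.1 [-46.5  37.6]; 54 6.7 [-46.5  37.5]; 62 5.3 [-46.5  37. ]; 70 4.6 [-45.8  37.3]; 
[array([38.1, -3.6]), array([58.5, 88.3]), np.float64(0.1)]
line 12 30 [ 11.6 -52.4   4.8] slope dx/dy 0.0278
line 50 31 [ 49.6 -52.2  -1.2] slope dx/dy -0.0292
line 88 380 [87.9 -4.7 -1.1] slope dx/dy 0.0069
line 126 402 [125.8  -7.3  -1. ] slope dx/dy 0.0074
line 164 379 [163.8  -7.3  -1. ] slope dx/dy 0.0075
deck z -1.45 y range [-55.2  36.8]
plate px [299. 340.] xy 479.6 -327.7 size 56.3 88.0 yaw 5.4 z 0.0075
plate px [226. 311.] xy 387.2 -280.1 size 56.3 96.2 yaw 6.0 z 0.0075
plate px [270.  61.] xy 432.4 -0.3 size 83.6 129.1 yaw 2.2 z 0.1372
```

Plate 1 lies at x≈38, y≈1.5 mm with an 8.8° lap, which is good. Next: the plate at (480.6,-332).

```bash
python3 -m crank '[[[6.8,1.35,-3.7,-1,-0.23,5.5,0],[6.8,1.35,-3.7,-1,-0.23,5.5,0],[6.8,1.35,-3.7,-1,0,0,0.8],[6.8,1.35,-3.7,-1,0,0,0.8],[6.8,1.35,-3.7,-1,0,0,0.7],[6.8,1.35,-3.75,-1,0,0,0.7],[6.8,0,0,-4,0,0,0],[6.8,0,0,-4,0,0,0],[6.8,0,0,-4,0,0,0],[6.8,0,0,-4,0,0,0],[6.8,0,0,-2.5,0,0,0],[6.8,0,0,0,0,0,0],[6.8,0,0,0,0,0,0]]]' 60
```

```text
clock: 23.38
position: [0.4811, -0.3321, 0.0185]
ee_rot: [0.673, 0.739, 0.0, 0.0]
ft_force: [-0.1, 0.5, -0.2]
grip_width: 0.796
grasp_force: 0.0
```

```bash
python3 -m crank '[[[6.8,0,0,-0.8,0,0,0],[6.8,0,0,-0.6,0,0,0],[6.8,0,0,-0.3,0,0,0],[6.8,0,0,0,0,0,0],[5,0,0,0,0,0,0],[5,0,0,0,0,0,0],[5,0,0,0,0,0,0]]]' 60
python3 -m crank '[[[5,0,0,3,0,0,0],[5,0,0,4.5,0,0,0],[5,0,0,4.5,0,0,0],[5,0,0,4.5,0,0,0],[5,0,0,4.5,0,0,0],[5,0,0,4,0,0,0],[5,-0.4,4,0,0,0,-0.5],[5,-0.4,4,0,0,0,-0.5],[5,-0.4,4,0,0,0,-0.5],[5,-0.4,4,0,0,0,-0.5],[5,-0.4,4,0,0,0,-0.5],[5,-0.4,4,0,0,0,-0.5],[5,-0.4,4,0,0,0,0],[5,-0.4,4.3,0,0,0,0],[5,0,0,-2.5,0.23,-5.5,0],[5,0,0,-2.5,0.23,-5.5,0],[5,0,0,0,0,0,0],[5,0,0,0,0,0,0]]]' 60
python3 l.py w9.png
```

```text
clock: 24.25
position: [0.4807, -0.3324, 0.0016]
ee_rot: [0.674, 0.739, 0.0, 0.0]
ft_force: [-3.0, 2.0, 7.5]
grip_width: 0.625
grasp_force: 61.5
clock: 26.5
position: [0.4494, -0.0095, 0.2022]
ee_rot: [0.69, 0.718, 0.07, 0.066]
ft_force: [-0.4, -0.4, -0.9]
grip_width: 0.624
grasp_force: 63.6
tcp [ 0.4494 -0.0095  0.2022] yaw 2.26 tilt 11.0
8732 x [ 7.3 66.5] y [-38.8  48.3]
14 13.3 [-40.8  47.9]; 22 12.1 [-31.7  47.9]; 30 10.8 [-23.6  47.9]; 38 9.4 [-19.8  47.9]; 46 8.2 [-14.1  48.3]; 54 6.6 [37.9 48.4]; 62 5.3 [37.9 48.3]; 70 4.5 [37.8 48.3]; 
[array([67. , -4.4]), array([122.4, 105.8]), np.float64(0.1)]
line 12 58 [12.3 52.1  4.8] slope dx/dy 0.0541
line 50 50 [50.3 52.6 -1.3] slope dx/dy -0.0064
line 88 113 [88.1 48.  -1.4] slope dx/dy 0.0201
line 126 115 [126.3  46.9  -1.3] slope dx/dy 0.0062
line 164 631 [163.9  13.3  -1.2] slope dx/dy 0.0081
deck z -1.53 y range [-50.6  55.2]
plate px [248. 248.] xy 464.3 -98.3 size 200.3 254.6 yaw 2.1 z 0.2063
```

View pics/w9.png

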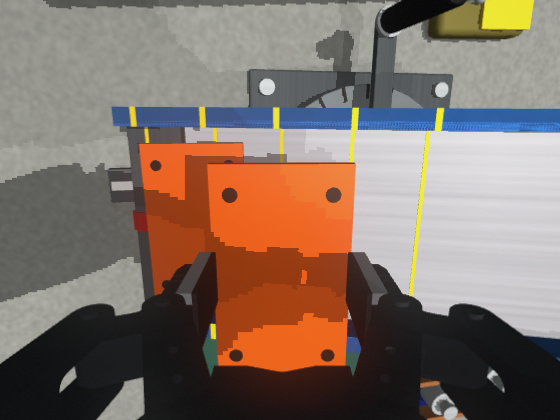

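The view shows the second plate square over line 2 and plate 1 lying flat below it. Lowering.

```bash
python3 -m crank '[[[5,0,0.05,-2.5,0,0,0],[5,0,0,-1.5,0,0,0],[5,0,0,-0.8,0,0,0],[5,0,0,-0.4,0,0,0],[5,0,0,-0.2,0,0,0],[5,0,0,0,0,0,0]]]' 60; python3 -c "
from q import *
T=pose(); print(((T[:3,3]-M)@MR*1000).round(1))"
```

```text
clock: 27.3
position: [0.4489, -0.0088, 0.1471]
ee_rot: [0.689, 0.718, 0.069, 0.066]
ft_force: [-0.3, 0.5, -0.1]
grip_width: 0.623
grasp_force: 63.6
[78.6  0.   5.6]
```

```bash
python3 -m crank '[[[5,0.03,0,-0.1,0,0,0],[5,0.03,0,-0.1,0,0,0],[5,0,0,0,0,0,0]]]' 60; python3 -c "
from q import *
T=pose(); print(((T[:3,3]-M)@MR*1000).round(1))"
```

```text
clock: 27.68
position: [0.4492, -0.0088, 0.1448]
ee_rot: [0.689, 0.718, 0.069, 0.066]
ft_force: [-0.1, 0.1, -0.5]
grip_width: 0.621
grasp_force: 63.6
[78.1 -0.   3.3]
```

```bash
python3 -m crank '[[[5,0.02,0,-0.08,0,0,0],[5,0,0,0,0,0,0],[5,0,0,0,0,0,0]]]' 60; python3 -c "
from q import *
T=pose(); print(((T[:3,3]-M)@MR*1000).round(1))"
```

```text
clock: 28.05
position: [0.4495, -0.0087, 0.1443]
ee_rot: [0.689, 0.718, 0.069, 0.066]
ft_force: [-3.3, -0.2, 4.8]
grip_width: 0.623
grasp_force: 64.4
[78.2  0.   2.7]
```

Contact. Releasing and backing off.

```bash
python3 -m crank '[[[6.6,0,0,0.05,0,0,0],[6.6,0,0,0.05,0,0,0],[6.6,0,0,0,0,0,0],[6.6,-0.2,0,1,0,0,0],[6.6,-0.6,0,3,0,0,0],[6.6,-1.5,-3,4,0,0,0],[6.6,-2,-4,4,0,0,0],[6.6,-1,-5,1,0,0,0],[6.6,0,0,0,0,0,0],[6.6,0,0,0,0,0,0]]]' 60
python3 l.py w10.png
```

```text
clock: 29.3
position: [0.3963, -0.1285, 0.2752]
ee_rot: [0.69, 0.718, 0.069, 0.066]
ft_force: [0.5, -0.1, -0.4]
grip_width: 0.767
grasp_force: 0.0
tcp [ 0.3963 -0.1285  0.2752] yaw 2.28 tilt 11.02
13802 x [  9.9 105.3] y [-48.2  21.7]
14 13.4 [-46.6  21.9]; 22 12.3 [-46.6  21.7]; 30 10.9 [-46.7  21.9]; 38 9.5 [-46.6  21.9]; 46 8.1 [-46.6  21.8]; 54 12.8 [-48.1  20.2]; 62 11.6 [-48.2  20.3]; 70 10.3 [-48.2  20.2]; 78 9.0 [-47.5  20.2]; 86 7.7 [-47.5  20.2]; 94 6.3 [-47.5  20.2]; 102 5.1 [-47.6  20.2]; 
[array([ 57.2, -13.1]), array([71.4, 97.4]), np.float64(89.8)]
line 12 33 [ 11.6 -51.7   4.9] slope dx/dy 0.04
line 88 24 [ 87.4 -52.9  -1. ] slope dx/dy 0.0329
line 126 308 [125.7 -16.3  -1.1] slope dx/dy 0.0081
line 164 284 [163.7 -17.8  -1.1] slope dx/dy 0.0075
deck z -1.42 y range [-55.5  20.1]
plate px [228. 291.] xy 387.1 -279.8 size 56.2 96.7 yaw 5.9 z 0.0075
plate px [299.  51.] xy 464.8 -2.3 size 107.7 146.1 yaw -86.9 z 0.1467
```

Plate 2 lies correctly (x 49..105). Now the last plate at (387.3,-280).

```bash
python3 -m crank '[[[6.8,-0.15,-2.5,-1,-0.23,5.5,0],[6.8,-0.15,-2.5,-1,-0.23,5.5,0],[6.8,-0.15,-2.5,-2,0,0,0.9],[6.8,-0.15,-2.5,-2,0,0,0.9],[6.8,-0.15,-2.5,-2,0,0,0.9],[6.8,-0.15,-2.65,-2,0,0,1],[6.8,0,0,-4,0,0,0],[6.8,0,0,-4,0,0,0],[6.8,0,0,-4,0,0,0],[6.8,0,0,-2.5,0,0,0],[6.8,0,0,-1.3,0,0,0],[6.8,0,0,0,0,0,0],[6.8,0,0,0,0,0,0]]]' 60
```

```text
clock: 30.98
position: [0.3883, -0.2802, 0.0179]
ee_rot: [0.669, 0.744, 0.0, 0.001]
ft_force: [0.0, 0.2, 0.9]
grip_width: 0.799
grasp_force: 0.0
```

```bash
python3 -m crank '[[[6.8,-0.05,0,-0.8,0,0,0],[6.8,0,0,-0.6,0,0,0],[6.8,0,0,-0.25,0,0,0],[6.8,0,0,0,0,0,0],[5,0,0,0,0,0,0],[5,0,0,0,0,0,0],[5,0,0,0,0,0,0]]]' 60
python3 -m crank '[[[5,0,0,3,0,0,0],[5,0,0,4.5,0,0,0],[5,0,0,4.5,0,0,0],[5,0,0,4.5,0,0,0],[5,0,0,4.5,0,0,0],[5,0,0,4.5,0,0,0],[5,1.2,3.4,0,0,0,-0.6],[5,1.2,3.4,0,0,0,-0.6],[5,1.2,3.4,0,0,0,-0.6],[5,1.2,3.4,0,0,0,-0.6],[5,1.2,3.4,0,0,0,-0.6],[5,1.2,3.4,0,0,0,-0.7],[5,1.2,3.4,0,0,0,0],[5,1.2,3.5,0,0,0,0],[5,0,0,-2,0.23,-5.5,0],[5,0,0,-2,0.23,-5.5,0],[5,0,0,0,0,0,0],[5,0,0,0,0,0,0]]]' 60
python3 l.py w11.png
```

```text
clock: 31.85
position: [0.387, -0.2805, 0.0012]
ee_rot: [0.669, 0.743, 0.0, -0.0]
ft_force: [-3.4, 2.8, 13.0]
grip_width: 0.629
grasp_force: 60.3
clock: 34.1
position: [0.4835, -0.0073, 0.2166]
ee_rot: [0.69, 0.718, 0.069, 0.066]
ft_force: [0.7, 0.7, -0.9]
grip_width: 0.624
grasp_force: 64.1
tcp [ 0.4835 -0.0073  0.2166] yaw 2.29 tilt 11.0
17163 x [  5.6 103.5] y [-46.5  48.2]
14 13.3 [-46.3  47.9]; 22 12.1 [-46.3  47.9]; 30 10.8 [-46.2  47.8]; 38 9.4 [-46.5  47.8]; 46 8.2 [-45.4  47.9]; 54 12.7 [-38.6  47.8]; 62 11.4 [-29.2  47.8]; 70 10.1 [-21.7  47.1]; 78 8.8 [-15.1  46.7]; 86 7.9 [-14.1  47.1]; 94 6.1 [38.4 47.2]; 102 4.9 [38.3 47.2]; 
[array([84.7, -4.5]), array([105.1, 163.5]), np.float64(88.9)]
line 12 72 [12.2 51.1  4.6] slope dx/dy 0.0089
line 50 42 [50.2 52.5 -1.4] slope dx/dy -0.1255
line 88 58 [88.3 51.5 -1.3] slope dx/dy 0.0169
line 126 105 [126.2  47.9  -1.4] slope dx/dy 0.0007
line 164 110 [164.2  46.9  -1.3] slope dx/dy 0.0125
deck z -1.58 y range [-51.  55.]
plate px [226. 245.] xy 476.0 -103.5 size 260.8 263.0 yaw 1.3 z 0.2194
```

View pics/w11.png

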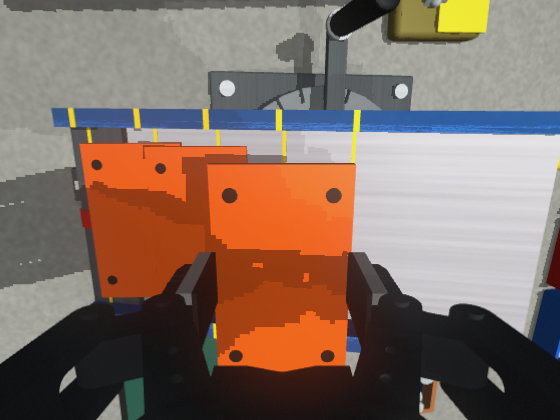

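The view shows the third plate over line 3 and the first two lapped. Lowering.

```bash
python3 -m crank '[[[5,0.1,0,-2.5,0,0,0],[5,0,0,-1.5,0,0,0],[5,0.03,0,-0.9,0,0,0],[5,0.03,0,-0.5,0,0,0],[5,0.03,0,-0.2,0,0,0],[5,0,0,0,0,0,0]]]' 60; python3 -c "
from q import *
T=pose(); print(((T[:3,3]-M)@MR*1000).round(1))"
```

```text
clock: 34.9
position: [0.485, -0.0072, 0.1598]
ee_rot: [0.689, 0.718, 0.069, 0.066]
ft_force: [-0.7, -0.4, -0.7]
grip_width: 0.622
grasp_force: 64.1
[116.9   0.    5.1]
```

```bash
python3 -m crank '[[[5,0.02,0,-0.1,0,0,0],[5,0.02,0,-0.12,0,0,0],[5,0,0,-0.03,0,0,0],[5,0,0,0,0,0,0]]]' 60; python3 -c "
from q import *
T=pose(); print(((T[:3,3]-M)@MR*1000).round(1))"
```

```text
clock: 35.4
position: [0.4853, -0.0072, 0.1572]
ee_rot: [0.689, 0.718, 0.069, 0.066]
ft_force: [0.0, 0.2, -0.1]
grip_width: 0.631
grasp_force: 64.3
[116.3   0.    2.5]
```

```bash
python3 -m crank '[[[5,0.02,0,-0.06,0,0,0],[5,0,0,0,0,0,0],[5,0,0,0,0,0,0]]]' 60; python3 -c "
from q import *
T=pose(); print(((T[:3,3]-M)@MR*1000).round(1))"
```

```text
clock: 35.78
position: [0.4855, -0.0072, 0.157]
ee_rot: [0.69, 0.718, 0.069, 0.066]
ft_force: [-6.6, -0.8, 10.6]
grip_width: 0.623
grasp_force: 65.6
[116.4   0.    2.3]
```

```bash
python3 -m crank '[[[6.6,0,0,0.05,0,0,0],[6.6,0,0,0.05,0,0,0],[6.6,0,0,0,0,0,0],[6.6,-0.2,0,1,0,0,0],[6.6,-0.6,0,3,0,0,0],[6.6,-1.5,-3,4,0,0,0],[6.6,-2,-4,5,0,0,0],[6.6,-1,-5,3,0,0,0],[6.6,0,-2,2,0,0,0],[6.6,0,0,0,0,0,0],[6.6,0,0,0,0,0,0]]]' 60
python3 l.py w12.png
```

```text
clock: 37.15
position: [0.4336, -0.1435, 0.3333]
ee_rot: [0.689, 0.718, 0.069, 0.066]
ft_force: [-0.0, 0.4, 0.2]
grip_width: 0.773
grasp_force: 0.0
tcp [ 0.4336 -0.1435  0.3333] yaw 2.38 tilt 10.96
13556 x [ 12.5 143.3] y [-48.7  17.9]
14 13.3 [-47.   18.3]; 22 12.2 [-47.4  18.3]; 30 10.9 [-47.4  18.4]; 38 9.5 [-47.2  18.4]; 46 8.2 [-47.4  18.5]; 54 12.8 [-48.3  16.7]; 62 11.6 [-48.3  16.7]; 70 10.3 [-48.5  16.9]; 78 9.0 [-48.6  16.8]; 86 8.0 [-48.3  16.5]; 94 12.5 [-48.6  15.5]; 102 11.1 [-48.9  15.4]; 110 9.9 [-48.9  15.2]; 118 8.7 [-48.5  15.2]; 126 7.4 [-48.9  15.3]; 134 6.1 [-48.9  15.2]; 142 5.0 [-48.1  15.5]; 
[array([ 75.8, -15.1]), array([ 68.3, 137.7]), np.float64(88.3)]
line 12 23 [ 11.5 -51.2   4.9] slope dx/dy -0.0328
line 164 217 [163.7 -17.7  -0.9] slope dx/dy 0.0066
deck z -1.4 y range [-55.5  15.2]
plate px [264.  42.] xy 472.8 0.4 size 98.3 192.3 yaw -86.8 z 0.1504
```

View pics/w12.png

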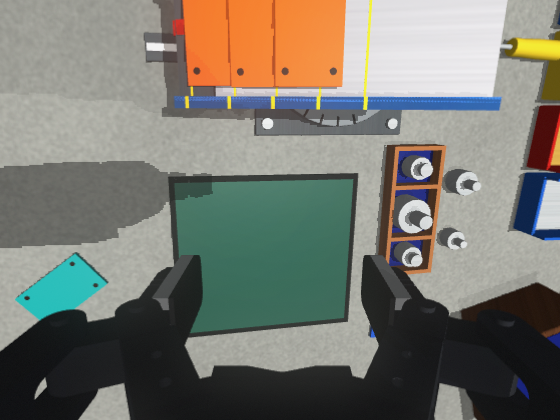

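All three plates are lapped on lines 1-3, the mat is empty and the test weight stands in the tray (412,215). Going to the handle at (0.553,0.126).

```bash
python3 -m crank '[[[4,1.5,3.3,0,-0.23,5.5,0],[4,1.5,3.3,0,-0.23,5.5,0],[4,1.5,3.4,0,0,0,0],[4,1.5,3.4,0,0,0,0],[4,1.5,3.4,0,0,0,0],[4,1.5,3.4,0,0,0,0],[4,1.5,3.4,0,0,0,0],[4,1.45,3.4,-2,0,0,0],[4,0,0,-1,0,0,0],[4,0,0,0,0,0,0],[4,0,0,0,0,0,0]]]' 40
sed -i 's/\.463,\.085/.553,.126/;s/-\.463/-.553/;s/-\.085/-.126/' g.py; python3 g.py w13.png
python3 - <<'E'
import numpy as np
a=[1.5,2.5]+[3.5]*19+[2.5,1.5,.5]; t=np.radians(92.4-np.r_[0,np.cumsum(a)]); p=np.c_[np.cos(t),np.sin(t)]*13.0
print(sum(a)); print(";".join(f"{d[0]:.2f},{d[1]:.2f},{-b}" for d,b in zip(np.diff(p,axis=0),a)))
E
```

```text
clock: 38.58
position: [0.5532, 0.1245, 0.3044]
ee_rot: [0.693, 0.721, 0.0, -0.0]
ft_force: [-0.2, 0.6, 0.0]
grip_width: 0.468
grasp_force: 0.0
tcp [0.5533 0.1246 0.3047] yaw y 2.25 38.625
[[281.49409339 188.29929535]
 [281.82778285 192.19534602]]
333 [array([553.1, 125.1]), array([16.4, 17.4]), np.float64(1.8)]
75.0
0.34,0.01,-1.5;0.57,-0.00,-2.5;0.79,-0.05,-3.5;0.79,-0.09,-3.5;0.78,-0.14,-3.5;0.77,-0.19,-3.5;0.76,-0.24,-3.5;0.74,-0.28,-3.5;0.72,-0.33,-3.5;0.70,-0.37,-3.5;0.68,-0.41,-3.5;0.65,-0.45,-3.5;0.62,-0.49,-3.5;0.59,-0.53,-3.5;0.56,-0.56,-3.5;0.52,-0.60,-3.5;0.49,-0.63,-3.5;0.45,-0.66,-3.5;0.40,-0.68,-3.5;0.36,-0.71,-3.5;0.32,-0.73,-3.5;0.20,-0.53,-2.5;0.11,-0.32,-1.5;0.03,-0.11,-0.5
```

```bash
python3 -m crank '[[[4,0,0.05,-4,0,0,0],[4,0,0,-4,0,0,0],[4,0,0,-4,0,0,0],[4,0,0,-4,0,0,0],[4,0,0,-3.4,0,0,0],[4,0,0,0,0,0,0],[1,0,0,0,0,0,0],[1,0,0,0,0,0,0],[1,0,0,0,0,0,0],[1,0.34,0.01,0,0,0,-1.5],[1,0.57,0,0,0,0,-2.5],[1,0.79,-0.05,0,0,0,-3.5],[1,0.79,-0.09,0,0,0,-3.5],[1,0.78,-0.14,0,0,0,-3.5],[1,0.77,-0.19,0,0,0,-3.5],[1,0.76,-0.24,0,0,0,-3.5],[1,0.74,-0.28,0,0,0,-3.5],[1,0.72,-0.33,0,0,0,-3.5],[1,0.7,-0.37,0,0,0,-3.5],[1,0.68,-0.41,0,0,0,-3.5]]]' 40
```

```text
clock: 41.12
position: [0.6303, 0.1042, 0.1121]
ee_rot: [0.88, 0.475, 0.0, 0.0]
ft_force: [-4.6, -4.6, 6.8]
grip_width: 0.197
grasp_force: 39.5
```

```bash
python3 -m crank '[[[1,0.65,-0.45,0,0,0,-3.5],[1,0.62,-0.49,0,0,0,-3.5],[1,0.59,-0.53,0,0,0,-3.5],[1,0.56,-0.56,0,0,0,-3.5],[1,0.52,-0.6,0,0,0,-3.5],[1,0.49,-0.63,0,0,0,-3.5],[1,0.45,-0.66,0,0,0,-3.5],[1,0.4,-0.68,0,0,0,-3.5],[1,0.36,-0.71,0,0,0,-3.5],[1,0.32,-0.73,0,0,0,-3.5],[1,0.2,-0.53,0,0,0,-2.5],[1,0.11,-0.32,0,0,0,-1.5],[1,0.03,-0.11,0,0,0,-0.5],[1,0,0,0,0,0,0],[1,0,0,0,0,0,0]]]' 40
```

```text
clock: 43.0
position: [0.6835, 0.0334, 0.1121]
ee_rot: [0.989, 0.15, 0.001, 0.001]
ft_force: [-1.2, -4.7, 6.0]
grip_width: 0.197
grasp_force: 39.7
```

```bash
python3 -m crank '[[[4,0,0,0,0,0,0],[4,0,0,0,0,0,0],[4,0,0,0,0,0,0],[4,0,0,3,0,0,0],[4,0,0,4,0,0,0],[4,0,0,4.5,0,0,0],[4,0,0,4.5,0,0,0],[4,0,0,4.5,0,0,0],[4,-1,-4,2,0,0,0],[4,-1,-4.5,2,0,0,0],[4,-1,-4.5,2,0,0,0],[4,-1,-4.5,0,0,0,0],[4,-1,-4.5,0,0,0,0],[4,0,0,0,0,0,0],[4,0,0,0,0,0,0],[4,0,0,0,0,0,0]]]' 40
cat > f.py <<'E'
from m import *
from m2 import P,C,hs,sel,rect
b=sel(.4,.75,-.15,.2,.1,.26)&(hs[:,0]>100)&(hs[:,0]<125)&(hs[:,1]>100); rect(b,"blue")
q=(P[b][:,:2]*1000).astype(np.float32); (cx,cy),(w,h),a=cv2.minAreaRect(q)
th=np.radians(102.4+5-0) if 0 else np.radians(182.4-75); ax=np.array([558.5,-3.7]); d=np.array([np.cos(th),np.sin(th)])
print("pan cross offset mm",np.cross(d,np.array([482,262])-ax), "centre offset from axis",[cx-ax[0],cy-ax[1]],np.degrees(np.arctan2(cy-ax[1],cx-ax[0])))
M3=np.r_[(ax+180*d)/1000,.115]; t=np.radians(20); x=np.r_[-d*np.cos(t),np.sin(t)]; y=np.array([x[1]*-1,x[0],0]);y/=np.linalg.norm(y); MR=np.c_[x,y,np.cross(x,y)]
for n,s in S.items():
    qq=((PC[n]-M3)@MR*1000); mm=cv2.inRange(cv2.cvtColor(s[0],cv2.COLOR_RGB2HSV),(4,150,60),(14,255,255))>0
    a=qq[mm&(qq[:,:,0]>-20)&(qq[:,:,0]<260)&(abs(qq[:,:,1])<70)&(abs(qq[:,:,2]-10)<25)]; print(n,len(a))
    for lo in np.arange(2,180,8):
        bb=a[(a[:,0]>=lo)&(a[:,0]<lo+8)]
        if len(bb)>8: print(lo+4,np.median(bb[:,2]).round(1),np.percentile(bb[:,1],[2,98]).round(0),end="; ")
    print()
rect(sel(.64,.74,-.25,-.17,.05,.075),"test knob"); rect(sel(.64,.74,-.25,-.17,.033,.042),"test body")
i=[cv2.cvtColor(S[n][0],cv2.COLOR_RGB2BGR) for n in S]; cv2.imwrite("pics/end.png",np.hstack([i[0][100:400,140:480],i[1][100:400,130:470]]))
E
python3 f.py 2>/dev/null | sed -n '/^blue/,$p' | tail -9; python3 -c "
from h import *;print(manip.get_obs()['clock'])"
```

```text
clock: 45.0
position: [0.6334, -0.1833, 0.3748]
ee_rot: [0.988, 0.152, -0.0, -0.0]
ft_force: [0.5, 0.7, 0.9]
grip_width: 0.473
grasp_force: 0.0
slot floor 108 [array([ 686.2, -202.7]), array([ 60.1, 164.4]), np.float64(2.3)] z 0.0057
blue 772 [array([541.5,  45.1]), array([140.6, 236.9]), np.float64(16.8)] z 0.1686
pan cross offset mm -6.455753370947093 centre offset from axis [np.float64(-17.040283203125), np.float64(48.844729614257815)] 109.23216156499677
scene 369
22 14.4 [-49.  43.]; 30 13.7 [-42.  42.]; 38 13.2 [-43.  41.]; 54 15.3 [-51.  46.]; 62 14.4 [-51.  42.]; 70 12.8 [-50.  45.]; 94 15.0 [-46.  45.]; 102 13.9 [-52.  42.]; 110 12.7 [-47.  38.]; 118 11.4 [-43.  38.]; 126 9.9 [-48.  41.]; 134 8.9 [-40.  36.]; 142 7.4 [-45.  30.]; 
side 504
22 12.4 [-39.  51.]; 30 12.3 [-42.  44.]; 38 10.7 [-38.  43.]; 54 14.1 [-42.  43.]; 62 12.8 [-43.  46.]; 70 11.9 [-41.  43.]; 78 10.5 [-40.  42.]; 94 14.0 [-42.  44.]; 102 12.8 [-42.  47.]; 110 11.5 [-39.  39.]; 118 9.9 [-38.  50.]; 126 8.8 [-36.  47.]; 134 7.4 [-33.  40.]; 142 6.6 [-34.  42.]; 150 6.1 [-35.  25.]; 
test knob 127 [array([ 681. , -212.8]), array([24.1, 20. ]), np.float64(14.3)] z 0.0642
test body 315 [array([ 681.7, -212.8]), array([55.6, 48.3]), np.float64(4.8)] z 0.0384
45.1
```

View pics/end.png

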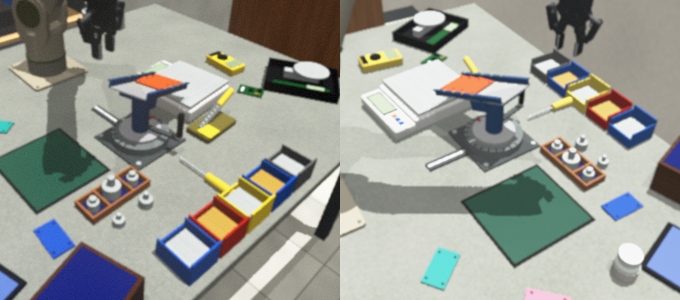

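The end picture shows the chute pointing at the pan with three lapped plates at (160,83). The test weight is upright in the tray's middle compartment (112,185), the bystanders are in place and the robot is clear. The pan offset is about 6 mm and the lap steps are unchanged, so I'm handing in.

```bash
python3 -c "
from workcell import job; print(job.hand_in())"
```

```text
the job is handed in; nothing more can be done
None
```

The job is handed in, with no verdict returned: the three plates lie lapped on lines 1–3, the chute points within about 6 mm of the pan's centre, the test weight stands in the tray's middle compartment, and no bystander was moved.

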